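# Hook a trapped tin out from under the dispenser and reload it

### The arm

A 6-joint arm with a two-finger parallel gripper is mounted at the origin on a cart in front of the work surface, level with it; the furniture and walls round the work are solid. World frame = base frame: x ahead of the robot, y to its left, z up, the work surface at z = 0. Lengths are in m, angles in degrees, forces in N, time in s.
With the tool pointing down it reaches from about 0.25 to 0.725 m from the base axis. Payload 9.7 kg.
Tool frame: the origin (TCP) lies at the very end of the fingers, on their centre line; the grasp point (between the pads) lies 19 mm behind it; z points along the fingers, y is the line along which they close (so a half turn about z gives the same grasp; the last joint's range is limited). The gripper opens to 85 mm and grips with 20 to 120 N. Pads are 22 mm wide; open, the fingers measure 114 mm over their backs; the gripper's body (76 mm by 85 mm) begins 54 mm behind the grasp point. The pads swing forward as they close: fully open they stand 13 mm farther back than shut.
Start: joints at [76.662, 4.979, 10.078, 95.1, 0, 90], TCP at [0.127, 0.535, 0.231] pointing down, gripper open.
Joint ranges: [-179.16, 179.16], [-48.56, 103.87], [-65.8, 70.77], [-126.05, 130.52], [-82.76, 87.17], [-180, 180]. Speed limits (degrees/s): [127.2, 127.2, 147.25, 180, 180, 180].

### API

Orientations are given as [roll, pitch, yaw] about the fixed x, y, z axes, in that order (R = Rz(yaw) Ry(pitch) Rx(roll)).
In Python, from workcell import bot gives the robot as it stands.
- The arm moves only by the tool step_arm, never from a script. Its argument "targets" is a list of rows, each a list of 3 entries, a list of its own where there are three numbers: the opening, from 0 (shut) to 1 (fully open), then the shift along the world's x, y, z in mm, then the turn, a rotation vector about the world's x, y, z in rad. In form: [[grip, [tx, ty, tz], [wx, wy, wz]], ...]. A call has 1 to 8 rows; each row is the pose to reach, as a shift and turn from the pose commanded when the call began; what a row does not reach only later rows make up. A row lasts 1/10 s, in which the tool goes at most 50 mm and 8.59 degrees, less where a joint would pass 70% of its speed; a pose out of reach is approached as far as the arm can. A call with a gripper value outside its range is refused whole. The fingers move at their own pace and stop on an object; "force" is the grip in N (left out, the last holds). Time passes only in rows, so rows that repeat a pose let the fingers close. It gives the time, the measured TCP pose, the force, the opening and the grip force at its end, in the units of the state.
- bot.get_obs(): the state, without advancing time (a new reading comes with each control period).
- bot.camera(name): name is "scene" or "top"; returns (picture, depth): 384x512x3 uint8, red, green, blue; 384x512 float32, m along the optical axis (not along the pixel's ray), 0 where there is no reading.
- bot.camera_params(name): a dict with "K" (3x3 intrinsics, pixels), "R" (3x3) and "t" (3): a world point X has camera coordinates R X + t. Camera axes: x right, y down, z forward; pixel columns grow to the right and rows downward; lengths in m; the calibration is good to about 2 mm. A picture is of the moment at which its call begins. camera_params takes no time and is no camera call.
- bot.job_done(): hands the job in; it is judged then, once.
The state is a dict: "time": time; "q": joint angles; "qd": joint speeds; "joint_efforts": joint torques, N m; "ee_pos": TCP position; "tcp_rot": TCP orientation; "wrist_force": force on the tool from outside, world axes, zero at the start; "torque": the same for the moment, N m; "opening": finger opening in m; "grasp_force": force on a finger pad.
Only numpy, scipy, OpenCV 4.12 (cv2) and the standard library are available. Lean on these libraries where they do the work, as an engineer would, in place of code of your own. Each camera call takes 0.05 s, during which the arm holds its last target. There are 200 camera calls.

### The job

A tin of pins has slipped into the low slot under the two-lane dispenser. Use the two-pronged hook to drag it out of the slot onto the open desk, lay the hook back down on the desk clear of the dispenser, and then set the tin in the upper part of the lane that already holds a tin, so that it slides down flat and comes to rest against that tin. Leave the eraser in the other lane and the mug and glue stick beside it as they are.

Things in the scene. Friction and masses are not known exactly. Their poses are not given: they have to be found in the camera images.
- tin: The trapped tin: a flat round closed tin, 52 mm in diameter and 18 mm tall, 50 g or so, the same kind as the tin in the lane. It starts flat on the desk under the sloping lanes of the dispenser, its centre 50 to 100 mm in from the mouth of the slot; parts of it show through the slots of the lane floor. Origin at the centre of its underside, z up through its lid.
- lane_tin: The tin already in one of the two lanes (either one), flat on the sloping floor against the stop tabs: 52 mm in diameter, 18 mm tall. Origin at the centre of its underside, z square to the lane floor.
- lane_eraser: The eraser in the other lane, 19 x 42 x 12 mm, free to slide to its stop. Origin at the centre of its underside.
- dispenser: Sheet-metal two-lane dispenser screwed to the desk, 220 mm long (x) by 132 mm wide (y; 158 with its 2 mm foot flanges), cheeks 67 mm tall at the low front, 130 at the back. Origin: centre of its footprint on the desk; -x end = low front with the slot's mouth, +x = high closed back, z up. Lane floor height = 52 mm + 0.287 x (x + 110 mm), 4 mm thick, slotted lengthwise (12 mm).
- slot_mouth (a point): Middle of the mouth of the slot, at desk level, x = -110 mm of the dispenser, its axes; +x leads in. The slot is one space under the lane floor, 126 mm wide, on the bare desk, closed by the cheeks (3 mm) and the back, open only here; 48 mm high at the mouth, rising inward with the slope.
- lane_plus_stop (a point): On the lane floor at the inner face of the stop tabs (16 mm high, finger notch between), on the centre line (y = +32 mm) of the +y lane. Lanes are 61.5 mm wide, slope down to the stops at 16 degrees (0.279 rad), slippery, open above and at the back; side cheeks stand 15 mm and the middle divider 13 mm above the floor.
- lane_minus_stop (a point): The same for the lane at the dispenser's -y side (centre line y = -32 mm).
- lane_plus_top (a point): On the lane floor, on the centre line of the +y lane, at its high back edge.
- lane_minus_top (a point): The same for the -y lane.
- pick: The hook: dark wooden handle 100 x 16 x 22 mm (long, wide, tall) with a 5 mm steel rod ending in two tines. It starts flat on the desk on the handle's underside, tines down. Origin: underside of the handle, 25 mm behind its front end (handle x = -75 to +25 mm); take it there across the 16 mm. x points along the rod to the tines, z up. About 90 g, balanced near the origin.
- pick_hook (a point): Midway between the tine ends, at (165, 0, 1.3) mm of the hook, its axes. The rod runs 14 to 19 mm above the handle's underside plane out to x = 165 mm, where a crossbar carries the tines: 4.4 mm thick, at y = -10 and +10 mm (24 mm over both), hanging down to 1.3 mm above that plane.
- mug: White mug with a handle, 92 mm wide, 123 mm over the handle, 95 mm tall, standing beside the way out of the slot. Origin at the centre of its outline, on the desk. To be left alone.
- glue_stick: Upright glue stick, 25 mm in diameter, 88 mm tall. Origin at the centre of its foot. To be left alone.
Things that resemble listed ones, but are neither listed nor needed, are in the scene too. Leave any pink look-alike of the lane_tin alone.

How it is judged:
By the outcome, as a careful person would: the job done as asked, in the order asked, and still so for the second after the job is handed in, with the robot touching nothing.
It also fails if it takes over 72 s, if anything falls off the work surface, if the arm or the gripper's body presses on something with over 40 N, if the wrist force passes 120 N, or if a joint passes its speed limit or range.

## Working session

There is one attempt and no reset: what is moved stays moved. The work goes in short steps, Python scripts to look and compute and a tool call to move; the robot and the scene stay as the last step left them, time stands still between calls to the robot, and variables do not carry over. Pictures are saved under pics/ and viewed, at most 12 in all, crops included, and the job is handed in when it is done.

Besides the shell and the picture viewer there is one more tool, called by a JSON object that holds its "api" and its "payload", one argument or row to a line. step_arm: Moves the arm, as the interface text tells. Its arguments: {"type":"object","properties":{"targets":{"type":"array","items":{"type":"array"}},"force":{"type":"number"}},"required":["targets"]}

```bash
mkdir -p pics; cat > h.py <<'E'
import numpy as np,cv2
from workcell import bot
def snap(n):
    im,d=bot.camera(n); np.savez(f'/tmp/{n}.npz',im=im,d=d); return im,d
def load(n):
    f=np.load(f'/tmp/{n}.npz'); return f['im'],f['d']
def save(im,p,crop=None,s=1):
    if crop: u0,v0,u1,v1=crop; im=im[v0:v1,u0:u1]
    cv2.imwrite(p,cv2.resize(im[:,:,::-1],None,fx=s,fy=s,interpolation=cv2.INTER_CUBIC))
def pt(n,u,v,d=None,z=None):
    P=bot.camera_params(n);K,R,t=map(np.array,(P['K'],P['R'],P['t']))
    r=np.linalg.inv(K)@[u,v,1]; c=-R.T@t; w=R.T@r
    if z is not None: return c+w*(z-c[2])/w[2]
    return c+w*d[int(round(v)),int(round(u))]
def cloud(n,d):
    P=bot.camera_params(n);K,R,t=map(np.array,(P['K'],P['R'],P['t']))
    v,u=np.mgrid[:d.shape[0],:d.shape[1]]
    r=np.stack([(u-K[0,2])/K[0,0],(v-K[1,2])/K[1,1],np.ones_like(d)],-1)*d[...,None]
    return (r-t)@R
def proj(n,X):
    P=bot.camera_params(n);K,R,t=map(np.array,(P['K'],P['R'],P['t']))
    p=K@(R@np.array(X)+t); return p[:2]/p[2]
E
python3 - <<'E'
from h import *
for n in('top','scene'):
    im,d=snap(n); save(im,f'pics/{n}0.png',None,1.5)
    P=bot.camera_params(n);print(n,-np.array(P['R']).T@P['t'])
print(bot.get_obs())
E
```

```text
top [ 0.40971554 -0.03786174  1.06907454]
scene [-0.40703899 -0.2793154   0.55993391]
{'time': 0.1, 'q': array([ 7.66627072e+01,  5.00790319e+00,  1.00395914e+01,  9.50992697e+01,
       -1.44713427e-03,  8.99989214e+01]), 'qd': array([ 0.00376766, -0.15277577,  0.14151595, -0.03849013,  0.05551526,
        0.11171605]), 'joint_efforts': array([ 3.31860365e-04, -5.21563447e+01,  4.65653944e+01,  1.61361851e-02,
        8.55590201e-05, -3.05892706e-05]), 'ee_pos': array([0.12683658, 0.53496964, 0.23065975]), 'tcp_rot': array([-1.79932418e+02,  1.44586103e-03,  1.66663788e+02]), 'wrist_force': array([ 0.05833209, -0.40600454, -0.40132938]), 'torque': array([0.0320312 , 0.01823161, 0.0602031 ]), 'grasp_force': 0.0, 'opening': 0.08550810346749708}
```

View pics/top0.png

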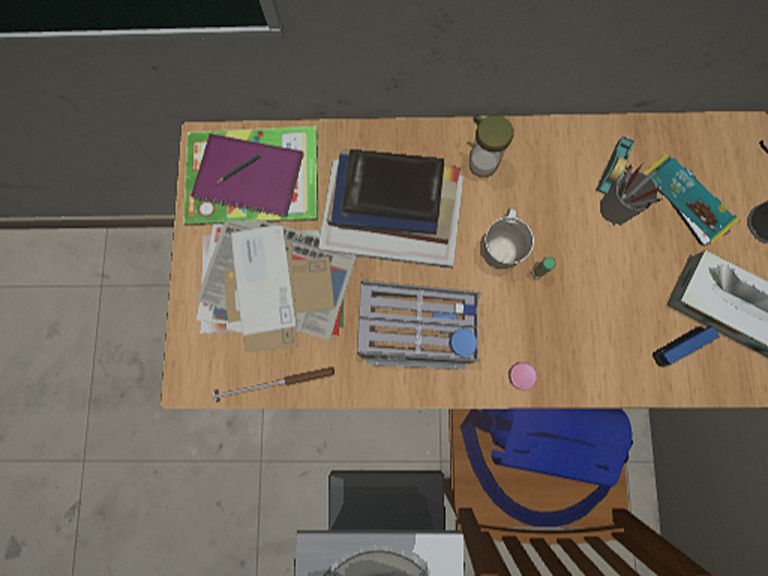

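View pics/scene0.png

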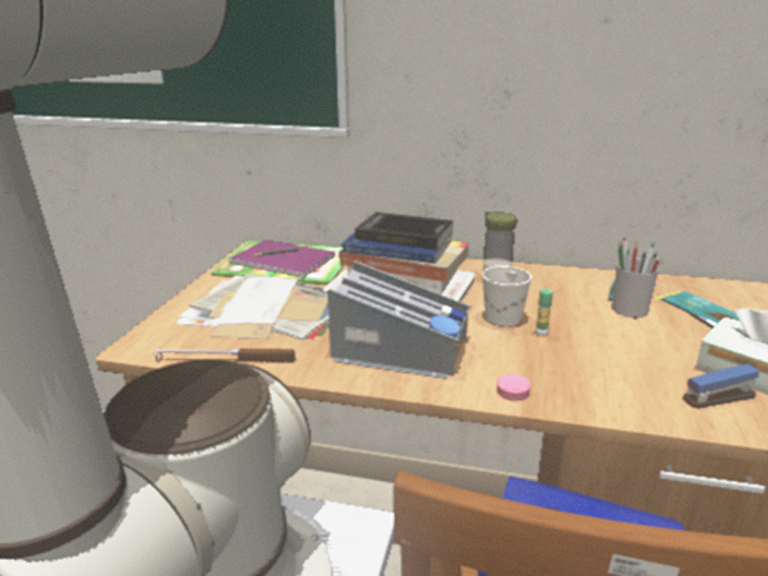

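The top view shows the dispenser at (418,325) with its mouth to the right. The blue lane_tin is at (463,343) and the eraser at (460,309). The hook's handle is at (310,377) with its tines at (215,395). The pink look-alike is at (523,376), the mug at (508,242) and the glue stick at (545,267). The scene view agrees.

```bash
python3 - <<'E'
from h import *
im,d=load('top')
a=im[180:255,225:330]; b=im[235:280,135:235]
a=cv2.resize(a,None,fx=7,fy=7,interpolation=cv2.INTER_CUBIC)[:330*2]
save(im,'pics/disp.png',(230,180,330,255),8)
save(im,'pics/hook.png',(135,238,235,275),8)
C=cloud('top',d)
# high points of dispenser
m=np.zeros(d.shape,bool);m[180:255,230:330]=1
p=C[m&(C[...,2]>.015)&(C[...,2]<.2)]
r=cv2.minAreaRect((p[:,:2]*1000).astype(np.float32));print('disp',r,cv2.boxPoints(r))
m[:]=0;m[238:275,135:235]=1
p=C[m&(C[...,2]>.010)&(C[...,2]<.05)]
r=cv2.minAreaRect((p[:,:2]*1000).astype(np.float32));print('hook',r,cv2.boxPoints(r))
m[:]=0;m[130:195,310:385]=1
q=m&(C[...,2]>.015)&(C[...,2]<.15);p=C[q]
l,lab=cv2.connectedComponents(q.astype(np.uint8))
for i in range(1,l):
    s=C[lab==i]
    if len(s)>20: print('obj',len(s),s.min(0),s.max(0))
for u,v in((206,252),(220,249),(190,253),(144,264),(349,251),(309,229),(307,206)): print(u,v,pt('top',u,v,d))
E
```

```text
disp ((555.2529296875, -61.49772644042969), (265.1142272949219, 159.40618896484375), 85.78263092041016) [[ 466.01733 -187.8345 ]
 [ 624.99194 -199.55731]
 [ 644.4885    64.83905]
 [ 485.51392   76.56186]]
hook ((431.26812744140625, 207.577880859375), (21.110992431640625, 242.82516479492188), 11.277419090270996) [[397.17303 324.58197]
 [444.65985  86.44533]
 [465.36322  90.57379]
 [417.8764  328.71045]]
obj 682 [ 0.65287246 -0.29830148  0.01509387] [ 0.77395975 -0.20681949  0.09865943]
obj 120 [ 0.64313322 -0.33686558  0.0152152 ] [ 0.6658417  -0.31456265  0.09303645]
206 252 [0.44111093 0.13518512 0.02076764]
220 249 [0.44982612 0.0941585  0.01783401]
190 253 [0.43829841 0.18218298 0.02317185]
144 264 [0.40673718 0.32514934 0.00101282]
349 251 [ 0.44253412 -0.28454904  0.01842672]
309 229 [ 0.50219065 -0.16312916  0.0753435 ]
307 206 [ 0.56776618 -0.15976495  0.07433922]
```

View pics/disp.png

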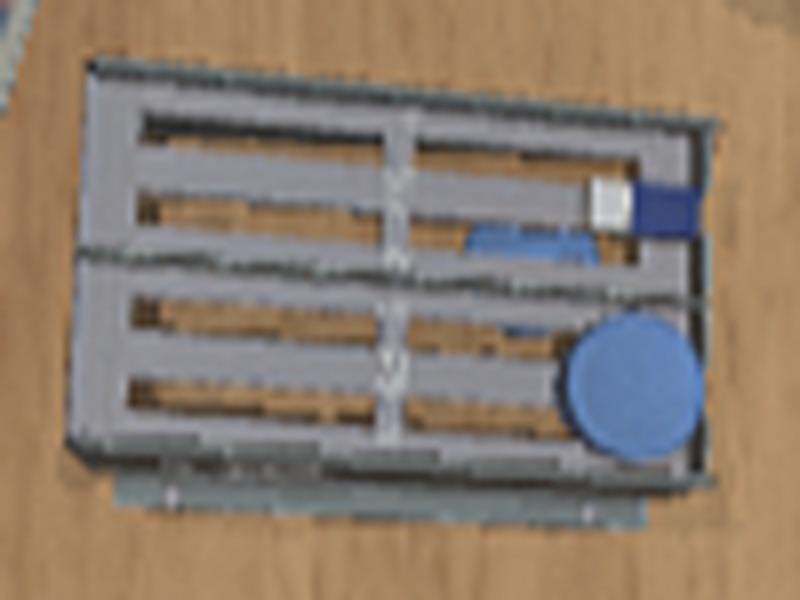

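View pics/hook.png

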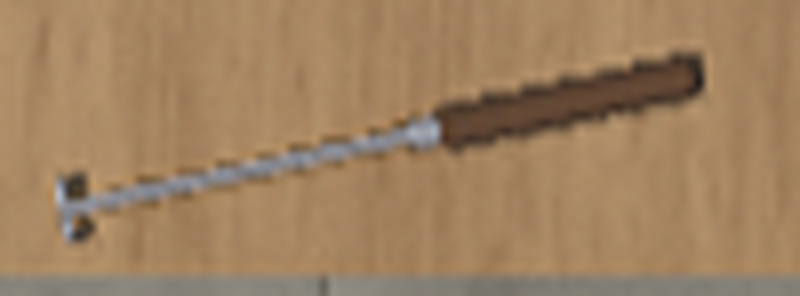

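The crop confirms three things:
- The dispenser's corners are clear.
- The blue lane_tin is in the near lane.
- The trapped tin shows through the slots near crop (530,245) and (525,330).

Hook crop: the handle runs from (443,128) to (702,75), with the tines at (72,208).

```bash
python3 - <<'E'
from h import *
from scipy.optimize import least_squares,minimize
im,d=load('top')
f=lambda c:np.array(c)/8+[230,180]-.4
obs=[((90,62),(110,-66,130)),((70,440),(110,66,130)),((712,122),(-110,-66,67)),((708,482),(-110,66,67)),((115,505),(95,79,2))]
T=lambda p,X:np.array([p[0]+np.cos(p[2])*X[0]-np.sin(p[2])*X[1],p[1]+np.sin(p[2])*X[0]+np.cos(p[2])*X[1],X[2]])
res=lambda p:np.concatenate([proj('top',T(p,np.array(X)/1e3))-f(c) for c,X in obs[:4]])
s=least_squares(res,[.55,-.06,1.5]);print('disp',s.x,np.degrees(s.x[2]),s.fun.round(2))
D=s.x
g=lambda c:np.array(c)/8+[135,238]-.4
a=pt('top',*g((443,128)),z=.02);b=pt('top',*g((702,75)),z=.02);c=pt('top',*g((72,208)),z=.016)
print('handle',a,b,np.linalg.norm(a-b),'tines',c, 'yaw',np.degrees(np.arctan2(*(c-b)[[1,0]])),np.linalg.norm(c-b))
o=b+(c-b)/np.linalg.norm(c-b)*.075;print('origin',o)
# trapped tin: blue pixels seen through slots
hsv=cv2.cvtColor(im,cv2.COLOR_RGB2HSV)
m=(hsv[...,1]>90)&(hsv[...,0]>95)&(hsv[...,0]<125)&(hsv[...,2]>90)
m[:,:284]=0;m[:,308:]=0;m[:206]=0;m[226:]=0
C=cloud('top',d);m&=(C[...,2]<.035)
v,u=np.nonzero(m);P=np.array([pt('top',x,y,z=.018)[:2] for x,y in zip(u,v)])
print(len(P),C[m][:,2].min(),C[m][:,2].max(),P.min(0),P.max(0))
# non-tin (desk seen in the slots) points
w=(hsv[...,0]<25)&(hsv[...,1]>70);w[:,:270]=0;w[:,:][:,315:]=0;w[:203]=0;w[228:]=0;w&=C[...,2]<.02
v,u=np.nonzero(w);Q=np.array([pt('top',x,y,z=.018)[:2] for x,y in zip(u,v)])
def cost(c): return (np.maximum(np.hypot(*(P-c).T)-.026,0)**2).sum()+(np.maximum(.026-np.hypot(*(Q-c).T),0)**2).sum()
r=minimize(cost,P.mean(0)-[.008,0],method='Nelder-Mead');print('tin',r.x,r.fun,len(Q))
R=np.array([[np.cos(D[2]),np.sin(D[2])],[-np.sin(D[2]),np.cos(D[2])]])
print('tin in disp',R@(r.x-D[:2]))
for n,X in dict(mouth=(-110,0),top=(110,32),stop=(-110,32)).items():print(n,T(D,np.array([*X,0])/1e3))
print('lanetin',R@(pt('top',309,229,z=.078)[:2]-D[:2]))
E
```

```text
disp [ 0.54226361 -0.08165796  1.52156287] 87.17913060517662 [ 0.16 -0.58  0.04  0.58 -0.1  -0.54 -0.11  0.5 ]
handle [0.4366333  0.18286934 0.02      ] [0.45564458 0.08699234 0.02      ] 0.09774368129635093 tines [0.40794651 0.32132216 0.016     ] yaw 101.50543090272264 0.23916849404849264
origin [0.44068711 0.160475   0.01874565]
47 0.008685344733449464 0.022576071399154296 [ 0.53167478 -0.15712555] [ 0.57103586 -0.10939657]
tin [ 0.55495169 -0.13199708] 0.0 142
tin in disp [-0.0496537  -0.01515008]
mouth [ 0.53685012 -0.19152467  0.        ]
top [0.51571588 0.02978358 0.        ]
stop [ 0.50488889 -0.18994984  0.        ]
lanetin [-0.08302232  0.0362783 ]
```

{"api": "step_arm", "payload": {
  "targets": [
    [0.5,[314,-375,-100],[0,0,-1.138]],
    [0.5,[314,-375,-100],[0,0,-1.138]],
    [0.5,[314,-375,-100],[0,0,-1.138]],
    [0.5,[314,-375,-100],[0,0,-1.138]],
    [0.5,[314,-375,-100],[0,0,-1.138]],
    [0.5,[314,-375,-100],[0,0,-1.138]],
    [0.5,[314,-375,-100],[0,0,-1.138]],
    [0.5,[314,-375,-100],[0,0,-1.138]]
  ]
}}

```text
time: 0.9
ee_pos: [0.3792, 0.2329, 0.1507]
tcp_rot: [180.0, -0.0, 101.1]
wrist_force: [0.3, 0.8, 0.4]
opening: 0.0427
grasp_force: 0.0
```

{"api": "step_arm", "payload": {
  "targets": [
    [0.5,[62,-72,-60],[0,0,0.006]],
    [0.5,[62,-72,-60],[0,0,0.006]],
    [0.5,[62,-72,-60],[0,0,0.006]],
    [0.5,[62,-72,-100],[0,0,0.006]]
  ]
}}

```text
time: 1.3
ee_pos: [0.4433, 0.162, 0.0534]
tcp_rot: [179.7, -0.0, 101.6]
wrist_force: [1.6, 0.2, 0.1]
opening: 0.0428
grasp_force: 0.0
```

```bash
python3 - <<'E'
from h import *
print(bot.get_obs()['ee_pos'])
im,d=snap('top'); save(im,'pics/grasp.png',(170,210,250,270),8)
print(proj('top',[.441,.160,.022]))
E
```

```text
[0.44327119 0.16202733 0.05342625]
[197.57227187 252.05668934]
```

View pics/grasp.png

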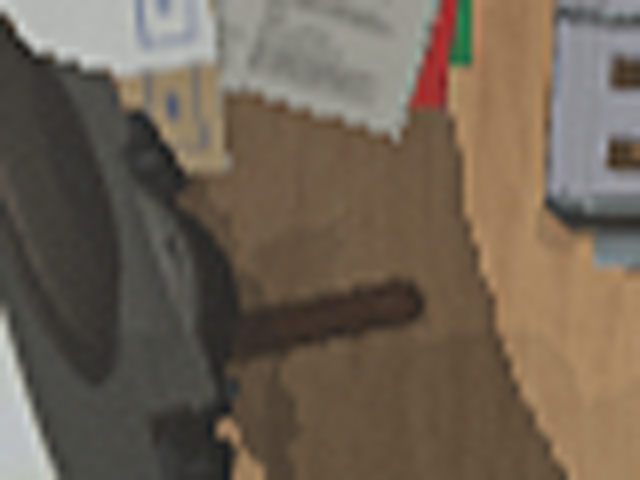

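The handle enters the gripper from the right, with its tail at crop (420,298), and lines up with the fingers. I'm descending and closing.

{"api": "step_arm", "payload": {
  "targets": [
    [0.5,[-1,-1,-25],[0,0,0]],
    [0.5,[-1,-1,-48],[0,0,0]],
    [0.5,[-1,-1,-48],[0,0,0]],
    [0.0,[-1,-1,-48],[0,0,0]],
    [0.0,[-1,-1,-48],[0,0,0]],
    [0.0,[-1,-1,-48],[0,0,0]],
    [0.0,[-1,-1,-48],[0,0,0]],
    [0.0,[-1,-1,-48],[0,0,0]]
  ],
  "force": 70
}}

```text
time: 2.15
ee_pos: [0.4404, 0.1623, 0.0051]
tcp_rot: [179.9, -0.0, 101.8]
wrist_force: [-1.2, 1.1, 7.1]
opening: 0.0144
grasp_force: 70.0
```

{"api": "step_arm", "payload": {
  "targets": [
    [0.0,[0,0,40],[0,0,0]],
    [0.0,[0,0,90],[0,0,0]],
    [0.0,[0,0,140],[0,0,0]],
    [0.0,[0,0,188],[0,0,0]],
    [0.0,[10,-49,188],[0,0,-0.06]],
    [0.0,[20,-97,188],[0,0,-0.13]],
    [0.0,[29,-146,188],[0,0,-0.2]],
    [0.0,[38,-195,188],[0,0,-0.255]]
  ]
}}

```text
time: 2.95
ee_pos: [0.4777, -0.035, 0.1924]
tcp_rot: [179.9, -0.0, 87.1]
wrist_force: [1.3, 0.4, 0.1]
opening: 0.0142
grasp_force: 69.1
```

{"api": "step_arm", "payload": {
  "targets": [
    [0.0,[10,-49,0],[0,0,0]],
    [0.0,[19,-98,0],[0,0,0]],
    [0.0,[29,-147,0],[0,0,0]],
    [0.0,[38,-196,0],[0,0,0]],
    [0.0,[48,-245,0],[0,0,0]],
    [0.0,[57,-294,0],[0,0,0]],
    [0.0,[64,-338,0],[0,0,0]],
    [0.0,[64,-338,0],[0,0,0]]
  ]
}}

```text
time: 3.75
ee_pos: [0.5412, -0.376, 0.1894]
tcp_rot: [-179.9, 0.0, 87.0]
wrist_force: [0.5, 0.8, -1.1]
opening: 0.0141
grasp_force: 69.1
```

{"api": "step_arm", "payload": {
  "targets": [
    [0.0,[1,0,-45],[0,0,0]],
    [0.0,[1,0,-90],[0,0,0]],
    [0.0,[1,0,-130],[0,0,0]],
    [0.0,[1,0,-155],[0,0,0]],
    [0.0,[1,0,-155],[0,0,0]],
    [0.0,[1,0,-155],[0,0,0]]
  ]
}}

```text
time: 4.35
ee_pos: [0.5428, -0.371, 0.0376]
tcp_rot: [180.0, 0.0, 87.2]
wrist_force: [1.0, -0.1, 0.5]
opening: 0.0141
grasp_force: 69.1
```

```bash
python3 - <<'E'
from h import *
print(bot.get_obs()['ee_pos'],bot.get_obs()['tcp_rot'])
im,d=snap('top'); im2,d2=snap('scene')
a=cv2.resize(im[185:260,270:395],(800,480),interpolation=cv2.INTER_CUBIC)
save(im,'pics/stage.png',(270,175,395,265),6)
save(im2,'pics/stage2.png',(200,170,380,290),4)
E
```

```text
[ 0.54281144 -0.37104641  0.03757676] [1.79963569e+02 1.89495975e-02 8.72109603e+01]
```

View pics/stage.png

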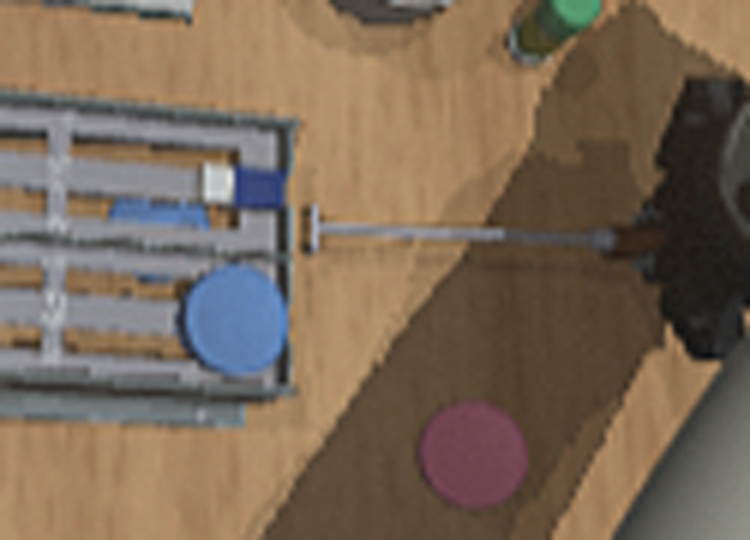

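The crossbar is at (315,228), just outside the mouth and in line with the tin, which spans columns 108 to 210. I'm checking the rod's height and direction before it goes in.

```bash
python3 - <<'E'
from h import *
im,d=load('top');C=cloud('top',d)
for u0,u1 in((320,324),(325,335),(335,345),(345,355),(355,370)):
    s=C[205:222,u0:u1].reshape(-1,3); s=s[(s[:,2]>.02)&(s[:,2]<.1)]
    print(u0,len(s),np.median(s,0) if len(s) else '', s[:,2].max() if len(s) else '')
a=pt('top',270+315/6,175+228/6,z=.05);b=pt('top',270+600/6,175+240/6,z=.05);print(a,b,np.degrees(np.arctan2(*(a-b)[[1,0]])))
im2,d2=load('scene');C2=cloud('scene',d2)
m=(abs(C2[...,0]-.543)<.03)&(C2[...,1]>-.33)&(C2[...,1]<-.2)&(C2[...,2]>.025)&(C2[...,2]<.08)
s=C2[m];print(len(s));
for y in np.arange(-.33,-.2,.02):
    k=s[(s[:,1]>y)&(s[:,1]<y+.02)];print(round(y,2),len(k),k.mean(0) if len(k) else '')
E
```

```text
320 11 [ 0.55347754 -0.20532199  0.05001252] 0.052379550674403724
325 20 [ 0.55198941 -0.22677528  0.05154385] 0.05375120468247342
335 17 [ 0.55071371 -0.25363191  0.04998832] 0.053641870486345895
345 16 [ 0.54991516 -0.28732774  0.04976448] 0.05525328751585388
355 31 [ 0.54716535 -0.32056208  0.05085724] 0.05532207468164748
[ 0.55071784 -0.20685308  0.05      ] [ 0.54389569 -0.34283267  0.05      ] 87.12785983972951
115
-0.33 17 [ 0.54437613 -0.32047662  0.05170579]
-0.31 16 [ 0.54498503 -0.29995127  0.05191418]
-0.29 14 [ 0.54730064 -0.28052883  0.05139826]
-0.27 15 [ 0.54775279 -0.26084707  0.051496  ]
-0.25 16 [ 0.54917516 -0.24020989  0.05138471]
-0.23 16 [ 0.54919228 -0.21954167  0.05183807]
-0.21 21 [ 0.54625471 -0.20394214  0.04757898]
```

{"api": "step_arm", "payload": {
  "targets": [
    [0.0,[0,0,-10],[0,0,0]],
    [0.0,[0,0,-10],[0,0,0]],
    [0.0,[1,20,-10],[0,0,0]],
    [0.0,[2,45,-10],[0,0,0]],
    [0.0,[3.5,70,-10],[0,0,0]],
    [0.0,[5,95,-10],[0,0,0]],
    [0.0,[5.7,116,-10],[0,0,0]],
    [0.0,[5.7,116,-10],[0,0,0]]
  ]
}}

```text
time: 5.25
ee_pos: [0.5484, -0.2532, 0.0266]
tcp_rot: [180.0, -0.0, 87.3]
wrist_force: [0.2, -0.3, -0.8]
opening: 0.014
grasp_force: 69.1
```

{"api": "step_arm", "payload": {
  "targets": [
    [0.0,[0,0,-8],[0,0,0]],
    [0.0,[0,0,-15],[0,0,0]],
    [0.0,[0,0,-15],[0,0,0]]
  ]
}}

```text
time: 5.55
ee_pos: [0.5474, -0.2557, 0.0095]
tcp_rot: [-179.9, -0.0, 87.1]
wrist_force: [0.3, -0.0, -0.9]
opening: 0.0142
grasp_force: 69.2
```

```bash
python3 - <<'E'
from h import *
o=bot.get_obs();print(o['ee_pos'],o['wrist_force'])
im,d=snap('top')
save(im,'pics/in.png',(260,185,340,250),8)
E
```

```text
[ 0.54736168 -0.25573254  0.00947924] [ 0.26263345 -0.01954022 -0.91571096]
```

View pics/in.png

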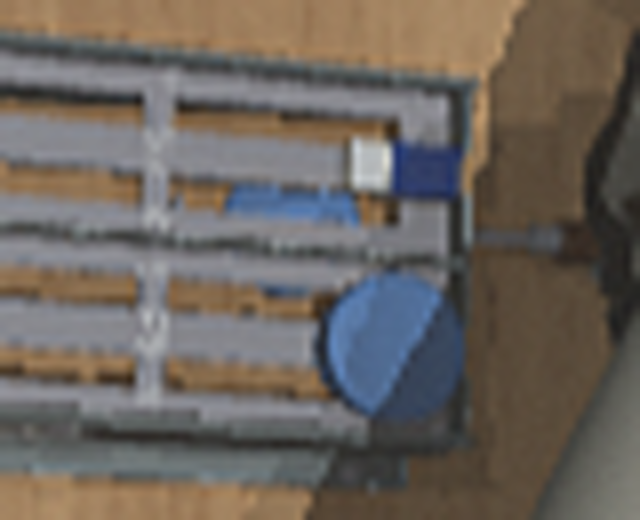

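A tine shows at (175,203), behind the tin, whose edge is at (228,205). I'm pulling gently.

{"api": "step_arm", "payload": {
  "targets": [
    [0.0,[-0.5,-10,0],[0,0,0]],
    [0.0,[-1,-20,0],[0,0,0]],
    [0.0,[-1.4,-28,0],[0,0,0]],
    [0.0,[-1.9,-38,0],[0,0,0]],
    [0.0,[-2.4,-48,0],[0,0,0]],
    [0.0,[-2.9,-58,0],[0,0,0]],
    [0.0,[-3.4,-68,0],[0,0,0]],
    [0.0,[-3.9,-78,0],[0,0,0]]
  ]
}}

```text
time: 6.4
ee_pos: [0.5442, -0.3342, 0.0112]
tcp_rot: [-180.0, -0.0, 87.2]
wrist_force: [0.1, 0.5, -0.8]
opening: 0.0146
grasp_force: 69.1
```

{"api": "step_arm", "payload": {
  "targets": [
    [0.0,[-0.5,-10,0],[0,0,0]],
    [0.0,[-1,-20,0],[0,0,0]],
    [0.0,[-1.5,-30,0],[0,0,0]],
    [0.0,[-2,-40,0],[0,0,0]],
    [0.0,[-2.5,-50,0],[0,0,0]],
    [0.0,[-3,-60,0],[0,0,0]],
    [0.0,[-3.4,-69,0],[0,0,0]],
    [0.0,[-3.4,-69,0],[0,0,0]]
  ]
}}

```text
time: 7.2
ee_pos: [0.5407, -0.4036, 0.011]
tcp_rot: [180.0, 0.0, 87.1]
wrist_force: [-0.9, 0.0, -0.6]
opening: 0.0147
grasp_force: 69.1
```

```bash
python3 - <<'E'
from h import *
o=bot.get_obs();print(o['ee_pos'],o['wrist_force'])
im,d=snap('top')
save(im,'pics/out.png',(260,175,385,265),6)
E
```

```text
[ 0.54069504 -0.4035908   0.01103588] [-0.87360208  0.00471252 -0.61801307]
```

View pics/out.png

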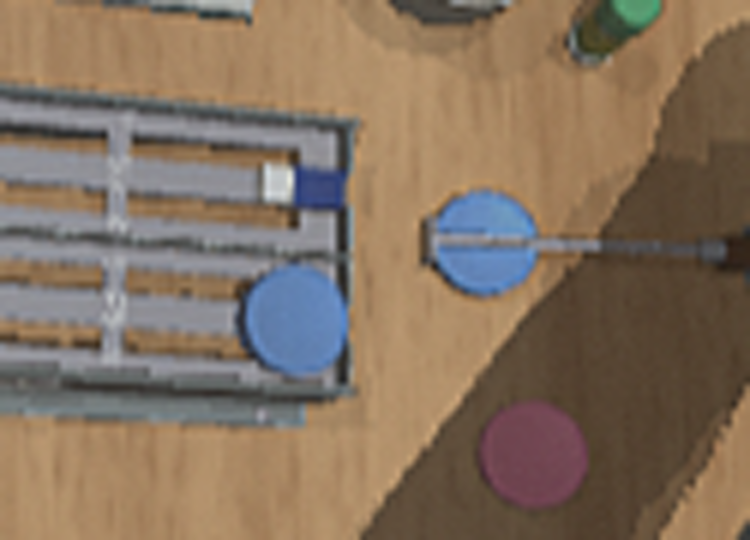

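The tin is fully out on the open desk at (484,243), with the tines behind it at (430,240). The mug, glue stick and pink tin have not moved. Next I back the tines off, lift the hook and return it to its original spot.

{"api": "step_arm", "payload": {
  "targets": [
    [0.0,[0.2,5,0],[0,0,0]],
    [0.0,[0.2,5,10],[0,0,0]],
    [0.0,[0.2,5,40],[0,0,0]],
    [0.0,[0.2,5,85],[0,0,0]],
    [0.0,[0.2,5,130],[0,0,0]],
    [0.0,[0.2,5,180],[0,0,0]],
    [0.0,[-8,54,180],[0,0,0]],
    [0.0,[-17,103,180],[0,0,0]]
  ]
}}

```text
time: 8.05
ee_pos: [0.5251, -0.2993, 0.1943]
tcp_rot: [179.7, 0.1, 87.1]
wrist_force: [-0.0, 0.8, -0.9]
opening: 0.0143
grasp_force: 69.1
```

{"api": "step_arm", "payload": {
  "targets": [
    [0.0,[-9,49,0],[0,0,0]],
    [0.0,[-18,98,0],[0,0,0]],
    [0.0,[-26,147,0],[0,0,0]],
    [0.0,[-35,196,0],[0,0,0.06]],
    [0.0,[-44,245,0],[0,0,0.12]],
    [0.0,[-53,294,0],[0,0,0.18]],
    [0.0,[-62,343,0],[0,0,0.24]],
    [0.0,[-71,392,0],[0,0,0.255]]
  ]
}}

```text
time: 8.85
ee_pos: [0.4518, 0.0948, 0.1924]
tcp_rot: [179.9, 0.0, 102.0]
wrist_force: [0.9, -0.5, -0.9]
opening: 0.0142
grasp_force: 69.1
```

{"api": "step_arm", "payload": {
  "targets": [
    [0.0,[-8,45,0],[0,0,0]],
    [0.0,[-12,70,-20],[0,0,0]],
    [0.0,[-12,70,-65],[0,0,0]],
    [0.0,[-12,70,-110],[0,0,0]],
    [0.0,[-12,70,-150],[0,0,0]],
    [0.0,[-12,70,-172],[0,0,0]],
    [0.0,[-12,70,-182],[0,0,0]],
    [0.0,[-12,70,-182],[0,0,0]]
  ]
}}

```text
time: 9.65
ee_pos: [0.4403, 0.1627, 0.009]
tcp_rot: [-179.9, 0.0, 101.8]
wrist_force: [-0.1, -0.1, -1.0]
opening: 0.0142
grasp_force: 69.1
```

{"api": "step_arm", "payload": {
  "targets": [
    [0.0,[0,0,-2],[0,0,0]],
    [0.0,[0,0,-4],[0,0,0]],
    [0.0,[0,0,-4],[0,0,0]],
    [0.5,[0,0,-4],[0,0,0]],
    [0.5,[0,0,-4],[0,0,0]],
    [0.5,[0,0,-4],[0,0,0]],
    [0.5,[0,0,10],[0,0,0]],
    [0.5,[0,0,50],[0,0,0]]
  ]
}}

```text
time: 10.45
ee_pos: [0.4388, 0.1619, 0.0575]
tcp_rot: [-179.7, 0.0, 101.8]
wrist_force: [1.2, 0.7, 0.6]
opening: 0.0428
grasp_force: 0.0
```

```bash
python3 - <<'E'
from h import *
D=np.array([.54226361,-.08165796,1.52156287])
R=np.array([[np.cos(D[2]),np.sin(D[2])],[-np.sin(D[2]),np.cos(D[2])]])
dd=lambda p:(R@(p[:2]-D[:2])*1000).round(1)
f=lambda c:np.array(c)/8+[230,180]-.4
print('divider',dd(pt('top',*f((80,255)),z=.128)),dd(pt('top',*f((700,301)),z=.066)))
im,d=snap('top');hsv=cv2.cvtColor(im,cv2.COLOR_RGB2HSV)
m=((hsv[...,1]>110)&(hsv[...,0]>98)&(hsv[...,0]<118)&(hsv[...,2]>100)).astype(np.uint8)
m[:180]=0;m[260:]=0;m[:,:280]=0;m[:,370:]=0
n,l,s,c=cv2.connectedComponentsWithStats(m)
for i in range(1,n):
    if s[i,4]>60:
        e=cv2.fitEllipse(np.argwhere(l==i)[:,::-1].astype(np.float32)) if 0 else None
        for z in(.018,.0775):
            p=pt('top',*c[i],z=z);print(s[i],c[i].round(1),z,p.round(4),dd(p))
o=bot.get_obs();print(o['q'].round(1))
save(im,'pics/c.png',(120,170,370,280),3)
E
```

```text
divider [110.4   2. ] [-106.9    0.5]
[332 207  17  17 184] [339.8 215.8] 0.018 [ 0.5464 -0.2631  0.018 ] [-181.1  -13.1]
[332 207  17  17 184] [339.8 215.8] 0.0775 [ 0.5387 -0.2504  0.0775] [-168.7   -4.7]
[301 220  17  17 229] [309.1 228. ] 0.018 [ 0.5106 -0.1707  0.018 ] [-90.4  27.3]
[301 220  17  17 229] [309.1 228. ] 0.0775 [ 0.5049 -0.1631  0.0775] [-83.2  33.3]
[ 20.3  -6.  -19.1  76.6  -0.   98.5]
```

View pics/c.png

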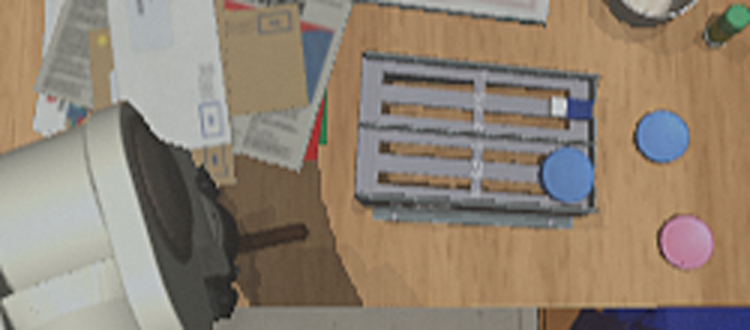

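The hook lies back at its start, with the handle end at (300,233). The tin is alone at (662,136), clear of everything. I'm moving to it.

{"api": "step_arm", "payload": {
  "targets": [
    [1,[0,0,48],[0,0,0]],
    [1,[0,0,96],[0,0,0.1]],
    [1,[8,-30,130],[0,0,0.24]],
    [1,[20,-78,130],[0,0,0.38]],
    [1,[32,-126,130],[0,0,0.52]],
    [1,[44,-174,130],[0,0,0.66]],
    [1,[56,-222,130],[0,0,0.8]],
    [1,[68,-270,130],[0,0,0.94]]
  ]
}}

```text
time: 11.3
ee_pos: [0.5028, -0.0824, 0.1906]
tcp_rot: [180.0, 0.1, 153.3]
wrist_force: [0.5, -0.4, -0.8]
opening: 0.0854
grasp_force: 0.0
```

{"api": "step_arm", "payload": {
  "targets": [
    [1,[12,-48,0],[0,0,0.14]],
    [1,[24,-96,0],[0,0,0.28]],
    [1,[36,-144,0],[0,0,0.374]],
    [1,[39,-155,-40],[0,0,0.374]],
    [1,[39,-155,-88],[0,0,0.374]],
    [1,[39,-155,-120],[0,0,0.374]],
    [1,[39,-155,-120],[0,0,0.374]]
  ]
}}

```text
time: 12.0
ee_pos: [0.5392, -0.2349, 0.0652]
tcp_rot: [179.9, -0.4, 174.4]
wrist_force: [0.5, 0.1, -0.7]
opening: 0.0852
grasp_force: 0.0
```

{"api": "step_arm", "payload": {
  "targets": [
    [1,[7,-28,0],[0,0,0.049]],
    [1,[7,-28,0],[0,0,0.049]],
    [1,[7,-28,-20],[0,0,0.049]],
    [1,[7,-28,-20],[0,0,0.049]]
  ]
}}

```text
time: 12.4
ee_pos: [0.5484, -0.2633, 0.0496]
tcp_rot: [180.0, -0.0, 177.2]
wrist_force: [-0.2, 0.2, -0.8]
opening: 0.0849
grasp_force: 0.0
```

{"api": "step_arm", "payload": {
  "targets": [
    [1,[-2,0,-30],[0,0,0]],
    [1,[-2,0,-46],[0,0,0]],
    [1,[-2,0,-48],[0,0,0]],
    [0.3,[-2,0,-48],[0,0,0]],
    [0.3,[-2,0,-48],[0,0,0]],
    [0.3,[-2,0,-48],[0,0,0]],
    [0.3,[-2,0,-48],[0,0,0]],
    [0.3,[-2,0,-48],[0,0,0]]
  ],
  "force": 30
}}

```text
time: 13.2
ee_pos: [0.5468, -0.2634, 0.0023]
tcp_rot: [-180.0, 0.0, 177.2]
wrist_force: [-2.2, -0.6, 7.1]
opening: 0.0507
grasp_force: 30.3
```

{"api": "step_arm", "payload": {
  "targets": [
    [0.3,[0,0,40],[0,0,0]],
    [0.3,[0,0,88],[0,0,0]],
    [0.3,[0,0,136],[0,0,0]],
    [0.3,[0,0,180],[0,0,0]],
    [0.3,[-8,45,180],[0,0,0]],
    [0.3,[-16,92,180],[0.1,-0.005,0]],
    [0.3,[-24,139,180],[0.2,-0.01,0]],
    [0.3,[-32,186,180],[0.279,-0.0136,0]]
  ]
}}

```text
time: 14.0
ee_pos: [0.514, -0.0755, 0.1815]
tcp_rot: [163.8, -0.1, 177.2]
wrist_force: [0.5, -0.1, 0.0]
opening: 0.0507
grasp_force: 31.9
```

{"api": "step_arm", "payload": {
  "targets": [
    [0.3,[-3,26,-10],[0,0,0]],
    [0.3,[-3,26,-32],[0,0,0]],
    [0.3,[-3,26,-32],[0,0,0]],
    [0.3,[-3,26,-32],[0,0,0]]
  ]
}}

```text
time: 14.4
ee_pos: [0.5113, -0.0515, 0.1495]
tcp_rot: [164.0, -0.1, 177.2]
wrist_force: [-0.4, 0.9, -0.2]
opening: 0.051
grasp_force: 31.9
```

```bash
python3 - <<'E'
from h import *
o=bot.get_obs();print(o['ee_pos'],o['tcp_rot'],o['q'].round(1),o['wrist_force'])
im,d=snap('scene')
save(im,'pics/pre.png',(195,140,335,260),5)
E
```

```text
[ 0.51129219 -0.05145074  0.14946202] [ 1.63983997e+02 -5.84627448e-02  1.77222930e+02] [-14.4   1.7  -3.6  88.   15.7 -12. ] [-0.4346954   0.94162198 -0.24858414]
```

View pics/pre.png

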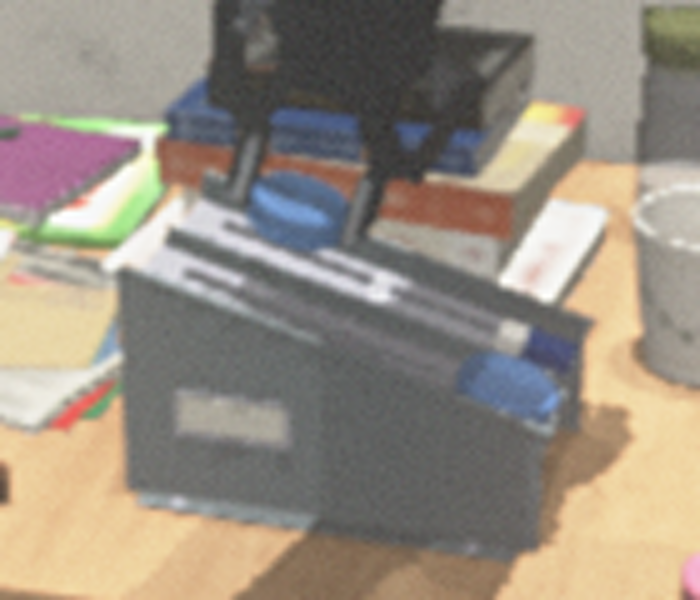

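The tin is held parallel to the lane floor at (298,212), about 48 mm above it. I'm lowering along the tool axis.

{"api": "step_arm", "payload": {
  "targets": [
    [0.3,[0,5,-16],[0,0,0]],
    [0.3,[0,10,-32],[0,0,0]],
    [0.3,[0,13,-42],[0,0,0]],
    [0.3,[0,14.5,-47],[0,0,0]],
    [0.3,[0,14.5,-47],[0,0,0]],
    [0.3,[0,14.5,-47],[0,0,0]]
  ]
}}

```text
time: 15.05
ee_pos: [0.512, -0.0374, 0.103]
tcp_rot: [164.0, 0.0, 177.2]
wrist_force: [0.4, -0.0, -1.0]
opening: 0.0514
grasp_force: 31.9
```

{"api": "step_arm", "payload": {
  "targets": [
    [0.3,[0,0.5,-1.5],[0,0,0]],
    [0.3,[0,0.8,-2.5],[0,0,0]],
    [0.3,[0,0.8,-2.5],[0,0,0]]
  ]
}}

```text
time: 15.35
ee_pos: [0.5116, -0.0364, 0.0998]
tcp_rot: [164.0, 0.0, 177.2]
wrist_force: [-0.2, 0.2, -0.9]
opening: 0.0509
grasp_force: 31.9
```

{"api": "step_arm", "payload": {
  "targets": [
    [0.3,[0,0.3,-1],[0,0,0]],
    [0.3,[0,0.3,-1],[0,0,0]]
  ]
}}

```text
time: 15.55
ee_pos: [0.5116, -0.036, 0.0986]
tcp_rot: [164.0, -0.0, 177.2]
wrist_force: [0.1, 0.3, -0.3]
opening: 0.051
grasp_force: 31.9
```

{"api": "step_arm", "payload": {
  "targets": [
    [1,[0,0,0],[0,0,0]],
    [1,[0,0,0],[0,0,0]],
    [1,[0,0,0],[0,0,0]],
    [1,[0,0,0],[0,0,0]],
    [1,[0,-2,6],[0,0,0]],
    [1,[0,-5,16],[0,0,0]],
    [1,[0,-10,40],[0,0,0]],
    [1,[0,-15,80],[0,0,0]]
  ]
}}

```text
time: 16.35
ee_pos: [0.5106, -0.0512, 0.1785]
tcp_rot: [164.0, -0.2, 177.2]
wrist_force: [0.3, 0.3, 0.4]
opening: 0.0853
grasp_force: 0.0
```

{"api": "step_arm", "payload": {
  "targets": [
    [1,[-10,40,20],[0,0,0]],
    [1,[-20,80,40],[0,0,0]],
    [1,[-40,120,50],[0,0,0]],
    [1,[-60,160,50],[0,0,0]],
    [1,[-80,200,50],[0,0,0]],
    [1,[-80,200,50],[0,0,0]]
  ]
}}

```text
time: 16.95
ee_pos: [0.4296, 0.1522, 0.2305]
tcp_rot: [163.9, 0.1, 177.5]
wrist_force: [0.2, -0.6, -0.2]
opening: 0.0855
grasp_force: 0.0
```

```bash
python3 - <<'E'
from h import *
o=bot.get_obs();print(o['time'],o['ee_pos'])
im,d=snap('top');im2,d2=snap('scene')
a=cv2.resize(im[170:280,140:390],(750,330),interpolation=cv2.INTER_CUBIC)
b=cv2.resize(im2[170:260,200:400],(600,270),interpolation=cv2.INTER_CUBIC)
o=np.zeros((600,750,3),np.uint8);o[:330]=a;o[330:,:600]=b
save(o,'pics/end.png')
E
```

```text
16.95 [0.42958585 0.15219176 0.230542  ]
```

View pics/end.png

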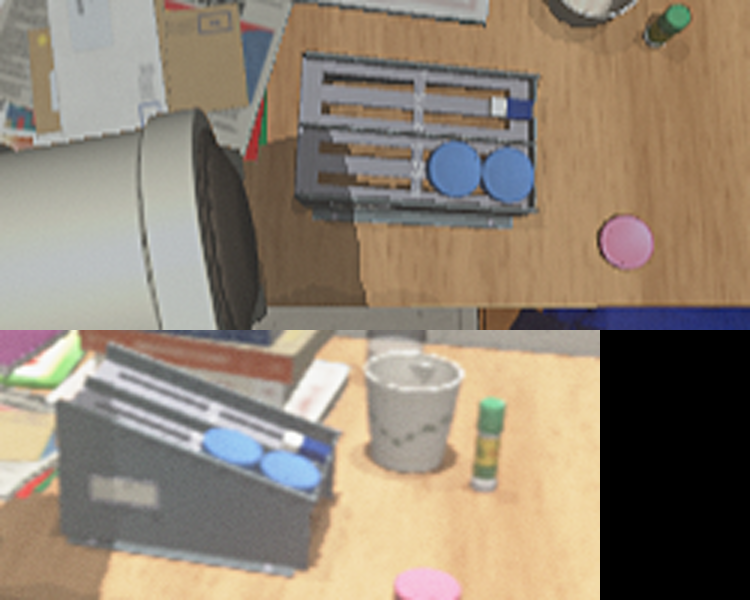

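The tin at (455,168) rests flat against the lane_tin at (508,173). The eraser, mug, glue stick and pink tin have not moved, and the gripper is clear.

```bash
python3 -c "
from workcell import bot
print(bot.job_done())"
```

```text
the job is handed in; nothing more can be done
None
```

The tin is out of the slot and resting flat against the lane tin, the hook is back on the desk where it started, nothing else was moved, and I handed the job in at about 17 s.

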